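Pre-scrub the beaker, then hold the washing bath's lid open

ROBOT

A 6-joint arm with a two-finger parallel gripper is mounted at the origin on a cart in front of the work surface, level with it; the furniture and walls round the work are solid. World frame = base frame: x ahead of the robot, y to its left, z up, the work surface at z = 0. Lengths are in m, angles in rad, forces in N, time in s.
With the tool pointing down it reaches from about 0.35 to 0.975 m from the base axis. Payload 4.9 kg.
Tool frame: the origin (TCP) lies midway between the tips of the shut fingers; the grasp point (between the pads) lies manip.tcp_to_grasp behind it (manip.tcp_to_grasp is the distance from the TCP to the grasp point, in m); z points along the fingers, y is the line along which they close (so a half turn about z gives the same grasp; the last joint's range is limited). The gripper opens to 85 mm and grips with 20 to 120 N. Pads are 22 mm wide; open, the fingers measure 114 mm over their backs; the gripper's body (76 mm by 85 mm) begins 54 mm behind the grasp point. The pads swing forward as they close: fully open they stand 13 mm farther back than shut.
Start: joints at [-1.318, 0.053, 1.613, -0, 1.476, -0.119], TCP at [0.227, -0.582, 0.198] pointing down, gripper open.
Joint ranges: [-3.01, 3.01], [-1.01, 2.22], [0.06, 2.58], [-1.02, 4.17], [0.09, 2.62], [-3.14, 3.14]. Speed limits (rad/s): [2.57, 2.57, 3.14, 3.14, 3.14, 3.14].

INTERFACE

Orientations are given as a unit quaternion [w, x, y, z].
In Python, from plant import manip, grab_frame, calibration, job_done gives the robot as it stands.
- The arm moves only by the tool send_rows, never from a script. Its argument "rows" is a list of rows, each an object of numbers: "x", "y", "z": the shift along the tool's x, y, z normalised to -1 to 1, where 1 is 15 cm; "wx", "wy", "wz": the turn, a rotation vector about the tool's x, y, z normalised to -1 to 1, where 1 is pi/4 rad; "hand": the opening, from -1 (shut) to 1 (fully open). In form: [{"x": .., "y": .., "z": .., "wx": .., "wy": .., "wz": .., "hand": ..}, ...]. A call has exactly 10 rows; each row shifts and turns the commanded pose from where the row before left it, along the tool's axes as they then stand; what a row does not reach is not made up. A row lasts 1/12 s, in which the tool goes at most 41.7 mm and 7.16 degrees, less where a joint would pass 70% of its speed; a pose out of reach is approached as far as the arm can. A call with a number of a shift or a turn outside -1 to 1 is refused whole. A call with a gripper value outside its range is refused whole. The fingers move at their own pace and stop on an object; the grip force is fixed at half the most. Time passes only in rows, so rows that do not move let the fingers close, or fill a call up. It gives the time, the measured TCP pose, the force, the opening and the grip force at its end, in the units of the state.
- manip.state(): the state, without advancing time (a new reading comes with each control period).
- grab_frame(name): name is "side" or "top"; returns the picture (420x560x3 uint8, blue, green, red); there is no depth.
- calibration(name): a dict with "camera_matrix" (3x3 intrinsics, pixels), "R" (3x3) and "t" (3): a world point X has camera coordinates R X + t. Camera axes: x right, y down, z forward; pixel columns grow to the right and rows downward; lengths in m; the calibration is good to about 2 mm. A picture is of the moment at which its call begins. calibration takes no time and is no camera call.
- job_done(): hands the job in; it is judged then, once.
The state is a dict: "time": time; "joint_pos": joint angles; "joint_vel": joint speeds; "joint_efforts": joint torques, N m; "tool_pos": TCP position; "tool_rot": TCP orientation; "contact_force": force on the tool from outside, world axes, zero at the start; "ft_torque": the same for the moment, N m; "gripper_width": opening from 0.0 (shut) to 1.0 (fully open); "grasp_force": force on a finger pad.
Only numpy, scipy, OpenCV 4.12 (cv2) and the standard library are available. Lean on these libraries where they do the work, as an engineer would, in place of code of your own. Each camera call takes 0.05 s, during which the arm holds its last target. There are 200 camera calls.

TASK

Pre-scrub the white beaker: take the bottle brush out of its blue pot and scrub the inside with three full strokes, each down to the floor and up again until the brush head is at least half out, then stand it back in its pot and let go. Next, take the washing bath's lid by its black bar, raise it to 60 degrees from closed and keep it there; it drops shut by itself, so finish while still holding it at that angle with the gripper, ready for someone to load the bath. Keep the lid shut until the brush is back, leave the beaker standing where it is and disturb nothing else on the bench.

Things in the scene. Friction and masses are not known exactly. Their poses are not given: they have to be found in the camera images.
- brush: Bottle brush, 205 mm long, about 70 g, standing head down in the blue pot. Origin: centre of the head's flat lower end; z runs up to the handle. White round rigid head 40 mm in diameter, z 0 to 66 mm; steel stem 7 mm thick to 113 mm; red round handle 16 mm in diameter, 113 to 205 mm, to be pinched from above. It stands by itself on its flat end.
- brush_stand: Round blue plastic pot for the brush, fixed to the bench, 72 mm wide at the foot, 56 mm high, open at the top, 56 mm wide inside. Origin: centre of its underside on the bench. Its inner floor is 6 mm above the origin.
- beaker: White opaque beaker with a side handle (like a mug), 80 mm high, about 160 g, loose. Origin on the underside, 13.5 mm off the cup's axis towards the handle; +y points to the handle, which ends 49 mm from the origin; z is up. Cup 60 mm wide outside at the foot, 72 mm at the rim; inside it has room for a round head of 52 mm. Inner floor 3 mm above the bench.
- beaker_floor (a point): Centre of the beaker's round inner floor, 3 mm above the bench, on the axis of the cup; rim 77 mm above this point.
- bath: Benchtop washing bath: white box with grey control panel and a flat stainless lid, 160 (x) by 200 (y) mm, fixed; lid top 112 mm above the bench. Origin: centre of its underside on the bench; its front faces its own -x, the lid's hinge is at +x. The lid is a plate 166 mm long from hinge to near edge, 204 mm wide, about 0.4 kg.
- lid_hinge (a point): Middle of the lid's hinge line, at the far upper rim of the bath, 109 mm above the bench, 84 mm to the bath's +x of its origin; the hinge line runs along the bath's y. It does not move with the lid.
- lid_bar (a point): Middle of the lid's black round bar handle: 12 mm thick, 110 mm long, parallel to the hinge and 206 mm from it, on two 8 mm arms at its ends (100 mm free between), with a 34 mm gap to the lid's near edge; lid shut, it is 2 mm above hinge level, 111 mm above the bench. It moves with the lid and can turn between the pads, the gripper pointing down throughout.
- lid (a joint): Opening angle of the bath's lid in rad: 0 shut, growing as the bar rises and swings back over the hinge; 1.047 is 60 degrees, stop at 1.75. The lid swings freely and falls shut when let go (below 90 degrees); lifting at the bar takes about 1.5 to 3 N.
- wash_bottle: White wash bottle with red spout, 197 mm high, loose bystander; origin under its centre.
- flask: Conical flask, 81 mm wide, 167 mm high, loose bystander; origin under its centre.
- tape: Roll of tape, 82 mm wide, 19 mm high, lying flat, loose bystander; origin under its centre.
- petri_b: Petri dish, 91 mm wide, 16 mm high, loose bystander; origin under its centre.
- timer_1: White kitchen-type timer, 66 mm wide, 63 mm high, loose bystander; origin under its centre.
Not all that is in view belongs to the job. What is shaped like the brush but yellow is not meant.

How it is judged:
On the way, in this order (a step that is already met when the one before it is completed fails the run):
1. first stroke: brush head down inside the beaker, to its floor (end less than 15 mm above the floor) (horizontal distance between brush and beaker_floor below 0.02 m and angle between brush's own z axis and vertical below 0.35 rad and z of brush in the frame of beaker below 0.018 m), for 0.05 s.
2. first stroke: brush head drawn up again (end more than 32 mm above the beaker's floor) (horizontal distance between brush and beaker_floor below 0.02 m and angle between brush's own z axis and vertical below 0.35 rad and z of brush in the frame of beaker above 0.035 m).
3. second stroke: brush head down inside the beaker, to its floor (end less than 15 mm above the floor) (all of step 1), for 0.05 s.
4. second stroke: brush head drawn up again (end more than 32 mm above the beaker's floor) (all of step 2).
5. third stroke: brush head down inside the beaker, to its floor (end less than 15 mm above the floor) (all of step 3), for 0.05 s.
6. third stroke: brush head drawn up again (end more than 32 mm above the beaker's floor) (all of step 4).
7. brush standing in its pot again and let go, lid still shut (horizontal distance between brush and brush_stand below 0.016 m and z of brush in the frame of brush_stand below 0.012 m and angle between brush's own z axis and vertical below 0.2 rad and contact force between the fingers and brush below 0.1 N and value of joint lid below 0.05 rad), for 0.2 s.
At the end, for the whole second after the job is handed in: The lid is held still by the gripper's fingers at 60 degrees, within 8 degrees, nothing else touching the bath or its lid; the brush stands upright on the floor of its pot, let go; the beaker stands upright within 50 mm of where it stood (value of joint lid between 0.907 and 1.187 rad and velocity of joint lid between -0.05 and 0.05 rad/s and contact force between the fingers and bath above 0.3 N and contact force between each of bath, the fingers and brush below 0.1 N and contact force between bath and beaker below 0.1 N and contact force between bath and wash_bottle below 0.1 N and contact force between bath and flask below 0.1 N and contact force between bath and tape below 0.1 N and contact force between bath and petri_b below 0.1 N and contact force between bath and timer_1 below 0.1 N and horizontal distance between brush and brush_stand below 0.016 m and z of brush in the frame of brush_stand below 0.012 m and angle between brush's own z axis and vertical below 0.2 rad and angle between beaker's own z axis and vertical below 0.15 rad and distance of beaker_floor from where it was at the start of the episode below 0.05 m); the arm keeps its last pose, push and grip.
It fails at once if the beaker is tipped by more than 25 degrees or pushed or carried more than 60 mm (angle between beaker's own z axis and vertical above 0.44 rad or distance of beaker_floor from where it was at the start of the episode above 0.06 m).
It fails at once if the lid is thrown open beyond 80 degrees (value of joint lid above 1.4 rad).
It fails at once if a bystander (wash bottle, conical flask, roll of tape, petri dish, timer) is shifted by more than 30 mm or knocked over (distance of any of wash_bottle, flask, tape, petri_b, timer_1 from where it was at the start of the episode above 0.03 m or angle between any of wash_bottle, flask, tape, petri_b, timer_1's own z axis and vertical above 0.4 rad).
It also fails if it takes over 61 s, if anything falls off the work surface, if the arm or the gripper's body presses on something with over 40 N, if the wrist force passes 120 N, or if a joint passes its speed limit or range.

## Working session

There is one attempt and no reset: what is moved stays moved. The work goes in short steps, Python scripts to look and compute and a tool call to move; the robot and the scene stay as the last step left them, time stands still between calls to the robot, and variables do not carry over. Pictures are saved under pics/ and viewed, at most 10 in all, crops included, and the job is handed in when it is done.

Besides the shell and the picture viewer there is one more tool, called as name(argument=value, ...) on one line, values as JSON. send_rows: Moves the arm, as the interface text tells. Scaled input: -1 to 1 covers 15 cm each way for a shift and pi/4 rad each way for a turn. Its arguments: {"type":"object","properties":{"rows":{"type":"array","items":{"type":"object","properties":{"x":{"type":"number","minimum":-1,"maximum":1},"y":{"type":"number","minimum":-1,"maximum":1},"z":{"type":"number","minimum":-1,"maximum":1},"wx":{"type":"number","minimum":-1,"maximum":1},"wy":{"type":"number","minimum":-1,"maximum":1},"wz":{"type":"number","minimum":-1,"maximum":1},"hand":{"type":"number"}}}}},"required":["rows"]}

```bash
mkdir -p pics
cat > h.py <<'E'
import numpy as np, cv2
from plant import manip, grab_frame, calibration, job_done
def ray(name,u,v):
    c=calibration(name);K=np.array(c["camera_matrix"]);R=np.array(c["R"]);t=np.array(c["t"])
    d=R.T@np.linalg.inv(K)@np.array([u,v,1.]);return -R.T@t,d
def onz(name,u,v,z):
    o,d=ray(name,u,v);return o+d*(z-o[2])/d[2]
def proj(name,X):
    c=calibration(name);p=np.array(c["camera_matrix"])@(np.array(c["R"])@np.array(X)+np.array(c["t"]));return p[:2]/p[2]
E
python3 - <<'E'
from h import *
for n in("side","top"):
    f=grab_frame(n);cv2.imwrite(f"pics/{n}0.png",f);c=calibration(n);print(n,ray(n,280,210),c["camera_matrix"])
s=manip.state();print(s, manip.tcp_to_grasp)
E
```

```text
side (array([ 0.90823389, -0.71225754,  1.43348912]), array([-0.24174256,  0.46710022, -0.85072234])) [[519.75717928   0.         278.95968877]
 [  0.         519.75717928 219.67603897]
 [  0.           0.           1.        ]]
top (array([0.39922916, 0.00383197, 1.31776202]), array([ 0.08682979,  0.02196127, -0.99599789])) [[381.68616902   0.         282.08085535]
 [  0.         381.68616902 209.25830951]
 [  0.           0.           1.        ]]
{'time': 0.1, 'joint_pos': array([-1.31802164e+00,  5.32819871e-02,  1.61414562e+00,  4.22520022e-05,
        1.47600794e+00, -1.18999000e-01]), 'joint_vel': array([-8.14333302e-04, -6.23910822e-05, -3.12701610e-03, -1.29211331e-03,
        1.90290450e-03,  7.90906235e-04]), 'joint_efforts': array([ 1.01987484e-03, -3.94905424e+01, -3.71362317e+01, -9.87721137e-05,
        3.90676447e-03, -2.05014459e-06]), 'tool_pos': array([ 0.2268999 , -0.58169272,  0.19679812]), 'tool_rot': array([-9.20787592e-04,  9.82772688e-01,  1.84816107e-01, -4.06050650e-05]), 'contact_force': array([-0.41197557, -0.03715538, -0.28327154]), 'ft_torque': array([ 0.06019451, -0.05866536,  0.02340408]), 'grasp_force': 0.0, 'gripper_width': 1.0024468752517317} 0.0187
```

View pics/side0.png

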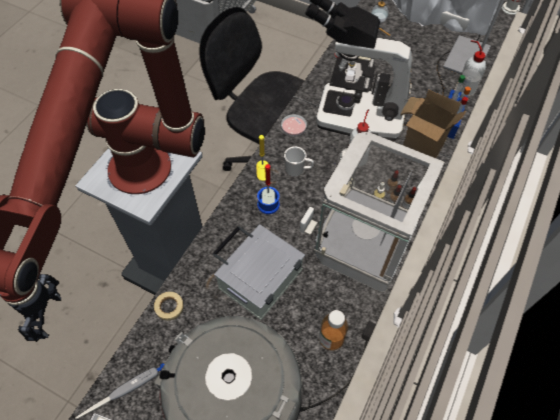

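View pics/top0.png

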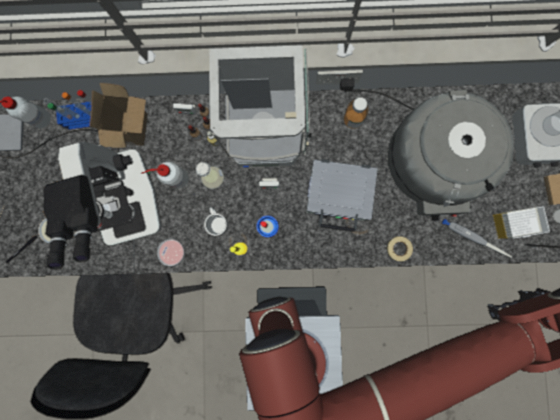

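The side view shows the red brush in its blue pot at (268,195), the yellow decoy at (262,165), the beaker at (295,160) and the lid bar at (227,240). In the top view the pot is at (268,226), the beaker at (215,223), the bar at (337,226) and the tape at (400,248).

Run:
```python
from h import *
S=cv2.imread("pics/side0.png");T=cv2.imread("pics/top0.png")
def big(m,box,name):
    x0,y0,x1,y1=box;q=np.zeros_like(m);q[y0:y1,x0:x1]=m[y0:y1,x0:x1]
    ys,xs=np.nonzero(q);print(name,len(xs),"mean",xs.mean(),ys.mean(),"bb",xs.min(),ys.min(),xs.max(),ys.max());return xs,ys
for n,I,b in(("side",S,(245,155,290,220)),("top",T,(250,205,290,245))):
    h=cv2.cvtColor(I,cv2.COLOR_BGR2HSV)
    bl=((h[...,0]>105)&(h[...,0]<130)&(h[...,1]>150)&(h[...,2]>60))
    rd=(((h[...,0]<8)|(h[...,0]>172))&(h[...,1]>150)&(h[...,2]>50))
    big(bl,b,n+" blue");x,y=big(rd,b,n+" red")
    print([ (v,x[y==v].min(),x[y==v].max()) for v in sorted(set(y))])
t=T[140:270,140:420];s=S[120:320,190:340]
cv2.imwrite("pics/c.png",np.vstack([cv2.resize(t,(784,364),interpolation=cv2.INTER_CUBIC)]))
cv2.imwrite("pics/d.png",cv2.resize(s,(450,600),interpolation=cv2.INTER_CUBIC))
```

```text
side blue 289 mean 267.98615916955015 202.86851211072664 bb 257 187 279 213
side red 73 mean 267.71232876712327 173.97260273972603 bb 266 164 269 184
[(np.int64(164), np.int64(268), np.int64(269)), (np.int64(165), np.int64(266), np.int64(269)), (np.int64(166), np.int64(266), np.int64(269)), (np.int64(167), np.int64(266), np.int64(269)), (np.int64(168), np.int64(266), np.int64(269)), (np.int64(169), np.int64(266), np.int64(269)), (np.int64(170), np.int64(266), np.int64(269)), (np.int64(171), np.int64(266), np.int64(269)), (np.int64(172), np.int64(267), np.int64(269)), (np.int64(173), np.int64(267), np.int64(269)), (np.int64(174), np.int64(267), np.int64(269)), (np.int64(175), np.int64(267), np.int64(269)), (np.int64(176), np.int64(267), np.int64(269)), (np.int64(177), np.int64(267), np.int64(269)), (np.int64(178), np.int64(267), np.int64(269)), (np.int64(179), np.int64(267), np.int64(269)), (np.int64(180), np.int64(266), np.int64(269)), (np.int64(181), np.int64(266), np.int64(269)), (np.int64(182), np.int64(266), np.int64(269)), (np.int64(183), np.int64(266), np.int64(269)), (np.int64(184), np.int64(267), np.int64(269))]
top blue 190 mean 268.0736842105263 226.32631578947368 bb 257 216 277 236
top red 22 mean 263.40909090909093 223.8181818181818 bb 261 222 266 226
[(np.int64(222), np.int64(261), np.int64(264)), (np.int64(223), np.int64(261), np.int64(265)), (np.int64(224), np.int64(261), np.int64(266)), (np.int64(225), np.int64(262), np.int64(266)), (np.int64(226), np.int64(264), np.int64(265))]
```

View pics/c.png

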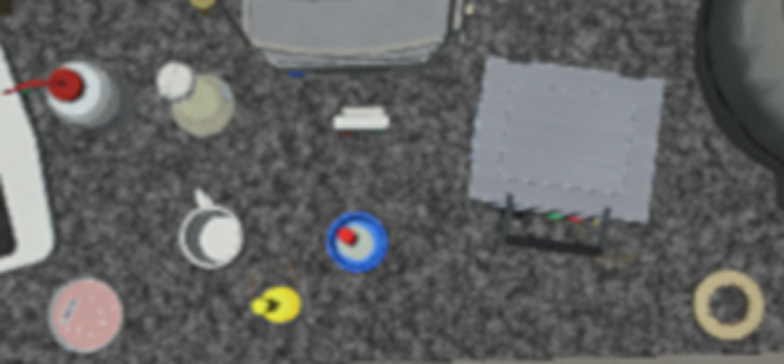

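View pics/d.png

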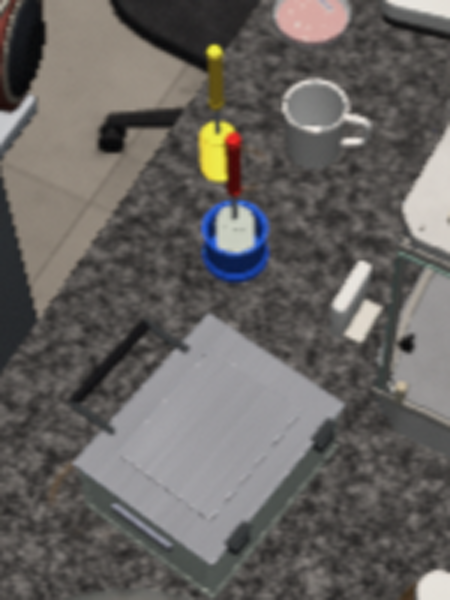

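The crops show the beaker rim centre at top (215.4,224.3) and side (295,154.3). The bar ends are at top (320.4,226.4) and (356.1,228.6), and the handle tip is near top (262.5,223.5).

```bash
cat >> h.py <<'E'
def tri(a,b):
    (o1,d1),(o2,d2)=ray("top",*a),ray("side",*b)
    A=np.stack([d1,-d2],1);k=np.linalg.lstsq(A,o2-o1,rcond=None)[0];p,q=o1+k[0]*d1,o2+k[1]*d2
    return (p+q)/2,np.linalg.norm(p-q)
E
python3 - <<'E'
from h import *
np.set_printoptions(precision=4,suppress=True)
T=cv2.imread("pics/top0.png");S=cv2.imread("pics/side0.png")
def P(l,*a):print(l,*a)
P("brush tip",tri((263,223.7),(267.7,165.5)),onz("top",262.8,223.7,.208),onz("side",267.7,165.5,.208))
P("pot",onz("top",268.07,226.3,.045),onz("side",268,202.9,.035))
P("beaker rim",tri((215.4,224.3),(295,154.3)),onz("top",215.4,224.3,.08),onz("side",295,154.3,.08))
P("bar",tri((320.4,226.4),(239,227.7)),tri((356.1,228.6),(214.3,253.3)))
for u,v in((320.4,226.4),(356.1,228.6)):P(" bar top",onz("top",u,v,.111))
for u,v in((239,227.7),(214.3,253.3)):P(" bar side",onz("side",u,v,.111))
for u,v in((488,57),(664,78),(648,221),(470,198)):P(" lid top",onz("top",140+u/2.8,140+v/2.8,.112))
for u,v in((343,407),(212,565),(75,465),(210,315)):P(" lid side",onz("side",190+u/3,120+v/3,.112))
# beaker rim/handle; tape, flask etc
for l,u,v,z in(("handle",202,195,.06),("tape",729,304,.019),("yellow",282,304,.03),("yellowtip",262,305,.2),("petri",86,314,.016),("flask",178,78,.16)):P(l,onz("top",140+u/2.8,140+v/2.8,z))
s=manip.state();from scipy.spatial.transform import Rotation as R
q=s["tool_rot"];P("R",R.from_quat(np.r_[q[1:],q[0]]).as_matrix())
E
```

```text
brush tip (array([0.4573, 0.0788, 0.2084]), np.float64(0.0001907085900216047)) [0.4575 0.0795 0.208 ] [0.4571 0.0791 0.208 ]
pot [0.4568 0.0732 0.045 ] [0.4646 0.0613 0.035 ]
beaker rim (array([0.4671, 0.2429, 0.0803]), np.float64(0.000819799048387191)) [0.4668 0.2427 0.08  ] [0.4673 0.2434 0.08  ]
bar (array([ 0.4507, -0.0948,  0.1051]), np.float64(0.004484486270811194)) (array([ 0.4381, -0.2057,  0.121 ]), np.float64(1.1408917893384164e-05))
 bar top [ 0.4486 -0.0956  0.111 ]
 bar top [ 0.4384 -0.2075  0.111 ]
 bar side [ 0.4546 -0.0963  0.111 ]
 bar side [ 0.4345 -0.2019  0.111 ]
 lid top [ 0.6606 -0.0839  0.112 ]
 lid top [ 0.6297 -0.2829  0.112 ]
 lid top [ 0.4674 -0.2568  0.112 ]
 lid top [ 0.4994 -0.0577  0.112 ]
 lid side [ 0.6647 -0.0893  0.112 ]
 lid side [ 0.6312 -0.2855  0.112 ]
 lid side [ 0.4719 -0.2591  0.112 ]
 lid side [ 0.5049 -0.06    0.112 ]
handle [0.5169 0.2568 0.06  ]
tape [ 0.3699 -0.3689  0.019 ]
yellow [0.3853 0.168  0.03  ]
yellowtip [0.3867 0.1673 0.2   ]
petri [0.3798 0.4092 0.016 ]
flask [0.6379 0.2616 0.16  ]
R [[ 0.9317  0.3633 -0.0004]
 [ 0.3633 -0.9317  0.0018]
 [ 0.0003 -0.0018 -1.    ]]
```

send_rows(rows=[{"z": -0.07, "wz": -0.132, "hand": 1}, {"z": -0.07, "wz": -0.132, "hand": 1}, {"z": -0.07, "wz": -0.132, "hand": 1}, {"z": -0.07, "wz": -0.132, "hand": 1}, {"z": -0.07, "wz": -0.132, "hand": 1}, {"z": -0.07, "wz": -0.132, "hand": 1}, {"z": -0.07, "wz": -0.132, "hand": 1}, {"z": -0.07, "wz": -0.132, "hand": 1}, {"z": -0.07, "wz": -0.132, "hand": 1}, {"z": -0.07, "wz": -0.132, "hand": 1}])

```text
invalid input at $.rows[0]: expected keys x, y, z, wx, wy, wz, hand
```

```bash
cat >> h.py <<'E'
from scipy.spatial.transform import Rotation as Ro
np.set_printoptions(precision=4,suppress=True)
def to(*X):
    s=manip.state();q=s["tool_rot"];M=Ro.from_quat(np.r_[q[1:],q[0]]).as_matrix()
    print("t",round(s["time"],2),"pos",s["tool_pos"],"xang",np.degrees(np.arctan2(M[1,0],M[0,0])),"tilt",M[:2,2],"F",s["contact_force"],"w",s["gripper_width"],"g",s["grasp_force"])
    for x in X: print("  units to",x,M.T@(np.array(x)-s["tool_pos"])/.15)
E
python3 -c "
from h import *
to((.4573,.0789,.30))"
```

```text
t 0.1 pos [ 0.2269 -0.5817  0.1968] xang 21.30081801494971 tilt [-0.0004  0.0018] F [-0.412  -0.0372 -0.2833] w 1.0024468752517317 g 0.0
  units to (0.4573, 0.0789, 0.3) [ 3.031  -3.5464 -0.6808]
```

send_rows(rows=[{"x": 0, "y": 0, "z": -0.07, "wx": 0, "wy": 0, "wz": -0.132, "hand": 1}, {"x": 0, "y": 0, "z": -0.07, "wx": 0, "wy": 0, "wz": -0.132, "hand": 1}, {"x": 0, "y": 0, "z": -0.07, "wx": 0, "wy": 0, "wz": -0.132, "hand": 1}, {"x": 0, "y": 0, "z": -0.07, "wx": 0, "wy": 0, "wz": -0.132, "hand": 1}, {"x": 0, "y": 0, "z": -0.07, "wx": 0, "wy": 0, "wz": -0.132, "hand": 1}, {"x": 0, "y": 0, "z": -0.07, "wx": 0, "wy": 0, "wz": -0.132, "hand": 1}, {"x": 0, "y": 0, "z": -0.07, "wx": 0, "wy": 0, "wz": -0.132, "hand": 1}, {"x": 0, "y": 0, "z": -0.07, "wx": 0, "wy": 0, "wz": -0.132, "hand": 1}, {"x": 0, "y": 0, "z": -0.07, "wx": 0, "wy": 0, "wz": -0.132, "hand": 1}, {"x": 0, "y": 0, "z": -0.07, "wx": 0, "wy": 0, "wz": -0.132, "hand": 1}])

```text
time: 0.93
tool_pos: [0.227, -0.582, 0.3027]
tool_rot: [-0.001, 0.76, 0.649, 0.0]
contact_force: [-0.8, 0.1, 0.2]
gripper_width: 1.001
grasp_force: 0.0
```

```bash
python3 -c "
from h import *
to((.4573,.0789,.30))"
```

```text
t 0.93 pos [ 0.227  -0.582   0.3027] xang 80.99635854304603 tilt [-0.0003  0.0012] F [-0.7584  0.1064  0.1741] w 1.0012427261345005 g 0.0
  units to (0.4573, 0.0789, 0.3) [4.5918 0.8271 0.0225]
```

send_rows(rows=[{"x": 0.23, "y": 0.041, "z": 0, "wx": 0, "wy": 0, "wz": 0, "hand": 1}, {"x": 0.23, "y": 0.041, "z": 0, "wx": 0, "wy": 0, "wz": 0, "hand": 1}, {"x": 0.23, "y": 0.041, "z": 0, "wx": 0, "wy": 0, "wz": 0, "hand": 1}, {"x": 0.23, "y": 0.041, "z": 0, "wx": 0, "wy": 0, "wz": 0, "hand": 1}, {"x": 0.23, "y": 0.041, "z": 0, "wx": 0, "wy": 0, "wz": 0, "hand": 1}, {"x": 0.23, "y": 0.041, "z": 0, "wx": 0, "wy": 0, "wz": 0, "hand": 1}, {"x": 0.23, "y": 0.041, "z": 0, "wx": 0, "wy": 0, "wz": 0, "hand": 1}, {"x": 0.23, "y": 0.041, "z": 0, "wx": 0, "wy": 0, "wz": 0, "hand": 1}, {"x": 0.23, "y": 0.041, "z": 0, "wx": 0, "wy": 0, "wz": 0, "hand": 1}, {"x": 0.23, "y": 0.041, "z": 0, "wx": 0, "wy": 0, "wz": 0, "hand": 1}])

```text
time: 1.77
tool_pos: [0.3435, -0.25, 0.3024]
tool_rot: [-0.0, 0.762, 0.647, 0.0]
contact_force: [0.2, -0.2, 0.1]
gripper_width: 0.997
grasp_force: 0.0
```

send_rows(rows=[{"x": 0.23, "y": 0.041, "z": 0, "wx": 0, "wy": 0, "wz": 0, "hand": 1}, {"x": 0.23, "y": 0.041, "z": 0, "wx": 0, "wy": 0, "wz": 0, "hand": 1}, {"x": 0.23, "y": 0.041, "z": 0, "wx": 0, "wy": 0, "wz": 0, "hand": 1}, {"x": 0.23, "y": 0.041, "z": 0, "wx": 0, "wy": 0, "wz": 0, "hand": 1}, {"x": 0.23, "y": 0.041, "z": 0, "wx": 0, "wy": 0, "wz": 0, "hand": 1}, {"x": 0.23, "y": 0.041, "z": 0, "wx": 0, "wy": 0, "wz": 0, "hand": 1}, {"x": 0.23, "y": 0.041, "z": 0, "wx": 0, "wy": 0, "wz": 0, "hand": 1}, {"x": 0.23, "y": 0.041, "z": 0, "wx": 0, "wy": 0, "wz": 0, "hand": 1}, {"x": 0.2, "y": 0.041, "z": 0, "wx": 0, "wy": 0, "wz": 0, "hand": 1}, {"x": 0.1, "y": 0.041, "z": 0, "wx": 0, "wy": 0, "wz": 0, "hand": 1}])

```text
time: 2.6
tool_pos: [0.456, 0.0582, 0.3024]
tool_rot: [-0.001, 0.761, 0.649, 0.0]
contact_force: [0.9, -1.0, -0.7]
gripper_width: 0.998
grasp_force: 0.0
```

```bash
python3 -c "
from h import *
to((.4573,.0789,.172))"
```

```text
t 2.6 pos [0.456  0.0582 0.3024] xang 80.90472059806062 tilt [-0.0007  0.001 ] F [ 0.9463 -0.9527 -0.7021] w 0.9975286588217799 g 0.0
  units to (0.4573, 0.0789, 0.172) [ 0.1367 -0.0126  0.8692]
```

send_rows(rows=[{"x": 0.07, "y": -0.006, "z": 0, "wx": 0, "wy": 0, "wz": 0, "hand": 1}, {"x": 0.07, "y": -0.006, "z": 0.05, "wx": 0, "wy": 0, "wz": 0, "hand": 1}, {"x": 0, "y": 0, "z": 0.12, "wx": 0, "wy": 0, "wz": 0, "hand": 1}, {"x": 0, "y": 0, "z": 0.12, "wx": 0, "wy": 0, "wz": 0, "hand": 1}, {"x": 0, "y": 0, "z": 0.12, "wx": 0, "wy": 0, "wz": 0, "hand": 1}, {"x": 0, "y": 0, "z": 0.12, "wx": 0, "wy": 0, "wz": 0, "hand": 1}, {"x": 0, "y": 0, "z": 0.12, "wx": 0, "wy": 0, "wz": 0, "hand": 1}, {"x": 0, "y": 0, "z": 0.12, "wx": 0, "wy": 0, "wz": 0, "hand": 1}, {"x": 0, "y": 0, "z": 0.1, "wx": 0, "wy": 0, "wz": 0, "hand": 1}, {"x": 0, "y": 0, "z": 0, "wx": 0, "wy": 0, "wz": 0, "hand": 1}])

```text
time: 3.43
tool_pos: [0.4546, 0.0755, 0.1678]
tool_rot: [-0.002, 0.763, 0.647, -0.003]
contact_force: [-1.0, 0.3, -0.6]
gripper_width: 1.0
grasp_force: 0.0
```

```bash
python3 -c "
from h import *
to((.4573,.0789,.172))
for n in('top','side'):
  u,v=map(int,proj(n,(.457,.079,.18)));f=grab_frame(n)[v-35:v+35,u-35:u+35];cv2.imwrite(f'pics/{n}1.png',f)
cv2.imwrite('pics/e.png',cv2.resize(np.hstack([cv2.imread('pics/top1.png'),cv2.imread('pics/side1.png')]),None,fx=5,fy=5,interpolation=cv2.INTER_CUBIC))"
```

```text
t 3.43 pos [0.4546 0.0755 0.1678] xang 80.6236803734439 tilt [-0.0075 -0.0002] F [-1.019   0.2729 -0.551 ] w 1.0002236639516722 g 0.0
  units to (0.4573, 0.0789, 0.172) [ 0.0252  0.0138 -0.028 ]
```

View pics/e.png

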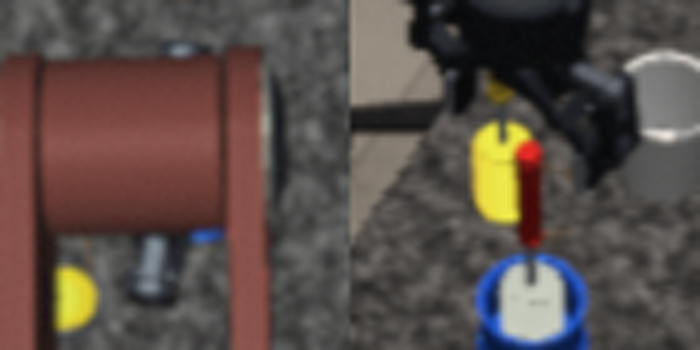

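The side crop shows the open fingers straddling the red handle, with the right tip near (595,175) and the left near (455,105). I'll check that against the expected tip positions.

```bash
python3 -c "
from h import *
to((.4573,.0789,.172))
u0,v0=map(int,proj('side',(.457,.079,.18)))
s=manip.state();q=s['tool_rot'];M=Ro.from_quat(np.r_[q[1:],q[0]]).as_matrix();p=s['tool_pos']
for sg in(-1,1):
  for y in(.0425,.057):print(sg,y,(proj('side',p+M@np.array([0,sg*y,-.013]))-[u0-35,v0-35])*5+[350,0])
print((proj('side',(.4573,.079,.211))-[u0-35,v0-35])*5+[350,0])
"
```

```text
t 3.53 pos [0.4569 0.0757 0.1717] xang 80.64628263836595 tilt [-0.0016 -0.0001] F [-0.2241 -0.1787  0.9743] w 1.0001194439839232 g 0.0
  units to (0.4573, 0.0789, 0.172) [ 0.0216 -0.0009 -0.0019]
-1 0.0425 [469.8347 139.9402]
-1 0.057 [450.8381 128.095 ]
1 0.0425 [583.4114 210.7604]
1 0.057 [603.1732 223.0827]
[528.6491 144.6061]
```

send_rows(rows=[{"x": 0.021, "y": 0, "z": 0, "wx": 0, "wy": 0, "wz": 0, "hand": 1}, {"x": 0, "y": 0, "z": 0, "wx": 0, "wy": 0, "wz": 0, "hand": 0}, {"x": 0, "y": 0, "z": 0, "wx": 0, "wy": 0, "wz": 0, "hand": -0.5}, {"x": 0, "y": 0, "z": 0, "wx": 0, "wy": 0, "wz": 0, "hand": -1}, {"x": 0, "y": 0, "z": 0, "wx": 0, "wy": 0, "wz": 0, "hand": -1}, {"x": 0, "y": 0, "z": 0, "wx": 0, "wy": 0, "wz": 0, "hand": -1}, {"x": 0, "y": 0, "z": 0, "wx": 0, "wy": 0, "wz": 0, "hand": -1}, {"x": 0, "y": 0, "z": 0, "wx": 0, "wy": 0, "wz": 0, "hand": -1}, {"x": 0, "y": 0, "z": 0, "wx": 0, "wy": 0, "wz": 0, "hand": -1}, {"x": 0, "y": 0, "z": 0, "wx": 0, "wy": 0, "wz": 0, "hand": -1}])

```text
time: 4.37
tool_pos: [0.4584, 0.0792, 0.1728]
tool_rot: [0.0, 0.762, 0.647, 0.0]
contact_force: [-0.9, -0.2, 2.4]
gripper_width: 0.132
grasp_force: 58.6
```

```bash
python3 -c "
from h import *
to((.4573,.0789,.172))
f=grab_frame('side');cv2.imwrite('pics/f.png',cv2.resize(f[120:220,220:320],None,fx=5,fy=5,interpolation=cv2.INTER_CUBIC))"
```

```text
t 4.37 pos [0.4584 0.0792 0.1728] xang 80.70148101986604 tilt [ 0.0006 -0.    ] F [-0.9491 -0.1955  2.3538] w 0.13204933222088605 g 58.61441731452942
  units to (0.4573, 0.0789, 0.172) [-0.0033 -0.0068  0.0054]
```

View pics/f.png

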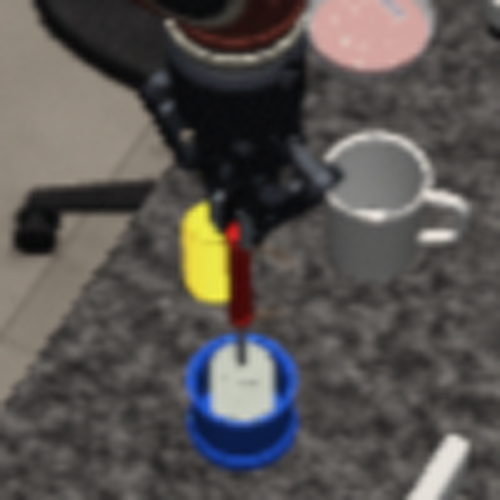

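The handle is gripped at width 0.132, about 11 mm, and the red handle at (235,232) in the crop looks to be in front of the fingers. I'll check the TCP projection against the start picture and this one.

```bash
python3 -c "
from h import *
s=manip.state();q=s['tool_rot'];M=Ro.from_quat(np.r_[q[1:],q[0]]).as_matrix();p=s['tool_pos']
def draw(img,u0,v0,k,p,M,hw,back):
  for sg in(-1,1):
    for x in(-.011,.011):
      for zz in(0,-.02):
        a=(proj('side',p+M@np.array([x,sg*hw,-back+zz]))-[u0,v0])*k;cv2.circle(img,tuple(int(i) for i in a),2,(0,255,0),-1)
  for zz in(0,-.0187,-.07,-.12):
    a=(proj('side',p+M@np.array([0,0,zz]))-[u0,v0])*k;cv2.circle(img,tuple(int(i) for i in a),3,(255,255,0),-1)
S=cv2.imread('pics/side0.png')
A=cv2.convertScaleAbs(cv2.resize(S[265:345,0:80],None,fx=6,fy=6,interpolation=cv2.INTER_CUBIC),alpha=1.6,beta=20)
q0=np.array([-9.2e-4,.98277,.18482,0]);M0=Ro.from_quat(np.r_[q0[1:],q0[0]]).as_matrix()
draw(A,0,265,6,np.array([.2269,-.5817,.1968]),M0,.0425,.013)
f=cv2.imread('pics/f.png');B=cv2.convertScaleAbs(cv2.resize(f[100:350,150:350],None,fx=1.5,fy=1.5),alpha=1.8,beta=20)
draw(B,220+30,120+20,7.5,p,M,.0068,.0)
B=cv2.copyMakeBorder(B,0,480-B.shape[0],0,0,cv2.BORDER_CONSTANT)
cv2.imwrite('pics/g.png',np.hstack([A,B]))
print(onz('top',268,226.2,.056),onz('side',268.4,195,.056))
"
```

```text
[0.4567 0.0729 0.056 ] [0.4583 0.0763 0.056 ]
```

View pics/g.png

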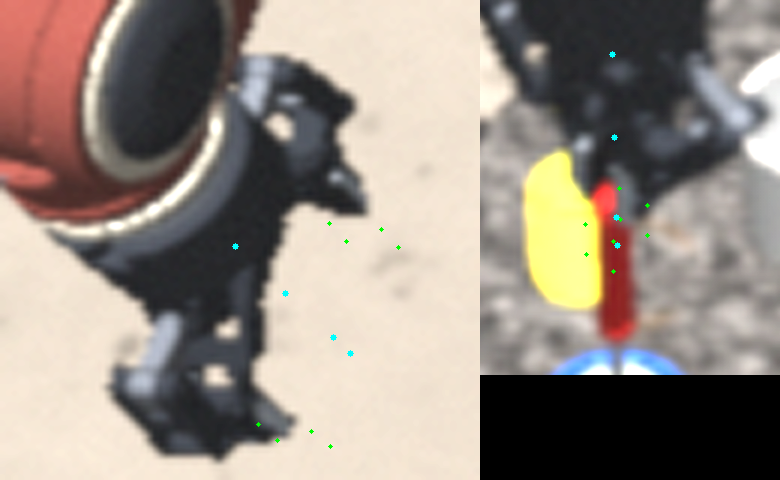

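The start view shows the real fingertips ending about 25 mm short of the reported TCP (tip at (365,210), predicted near (390,240)). So the pads hold only the handle's rounded top. I'll open, go 24 mm lower and grip again.

send_rows(rows=[{"x": 0, "y": 0, "z": 0, "wx": 0, "wy": 0, "wz": 0, "hand": 0.3}, {"x": 0, "y": 0, "z": 0, "wx": 0, "wy": 0, "wz": 0, "hand": 0.3}, {"x": 0, "y": 0, "z": 0, "wx": 0, "wy": 0, "wz": 0, "hand": 0.3}, {"x": 0, "y": 0, "z": 0.08, "wx": 0, "wy": 0, "wz": 0, "hand": 0.3}, {"x": 0, "y": 0, "z": 0.08, "wx": 0, "wy": 0, "wz": 0, "hand": 0.3}, {"x": 0, "y": 0, "z": 0, "wx": 0, "wy": 0, "wz": 0, "hand": -1}, {"x": 0, "y": 0, "z": 0, "wx": 0, "wy": 0, "wz": 0, "hand": -1}, {"x": 0, "y": 0, "z": 0, "wx": 0, "wy": 0, "wz": 0, "hand": -1}, {"x": 0, "y": 0, "z": 0, "wx": 0, "wy": 0, "wz": 0, "hand": -1}, {"x": 0, "y": 0, "z": 0, "wx": 0, "wy": 0, "wz": 0, "hand": -1}])

```text
time: 5.25
tool_pos: [0.4584, 0.0792, 0.1488]
tool_rot: [0.0, 0.762, 0.647, 0.0]
contact_force: [-0.0, -0.4, -0.5]
gripper_width: 0.172
grasp_force: 58.4
```

```bash
python3 -c "
from h import *
to((.4573,.0789,.172))
f=grab_frame('side');cv2.imwrite('pics/g2.png',f);g=cv2.imread('pics/f.png')
f=cv2.resize(f[120:220,220:320],None,fx=5,fy=5,interpolation=cv2.INTER_CUBIC)[100:400,130:370]
cv2.imwrite('pics/i.png',cv2.resize(f,None,fx=2,fy=2))"
```

```text
t 5.25 pos [0.4584 0.0792 0.1488] xang 80.7016543698096 tilt [0.0007 0.    ] F [-0.0423 -0.3791 -0.4541] w 0.1722683381250406 g 58.42265009880066
  units to (0.4573, 0.0789, 0.172) [-0.0034 -0.0069 -0.1549]
```

View pics/i.png

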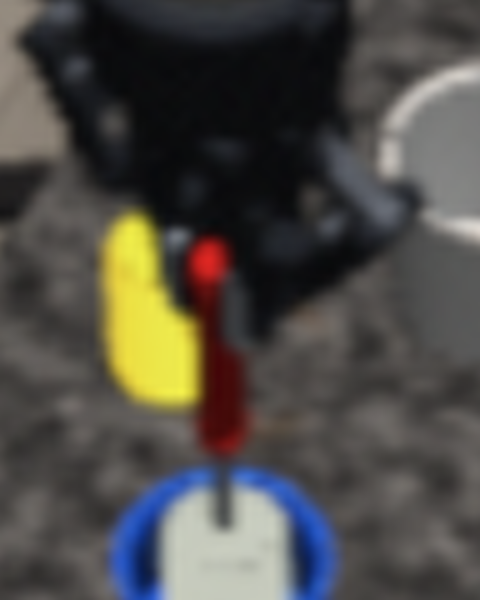

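The fingers now flank the handle symmetrically, from about (210,260) to (240,340) in the crop, with width 0.172. Next I lift.

send_rows(rows=[{"x": 0, "y": 0, "z": -0.03, "wx": 0, "wy": 0, "wz": 0, "hand": -1}, {"x": 0, "y": 0, "z": -0.07, "wx": 0, "wy": 0, "wz": 0, "hand": -1}, {"x": 0, "y": 0, "z": -0.1, "wx": 0, "wy": 0, "wz": 0, "hand": -1}, {"x": 0, "y": 0, "z": -0.1, "wx": 0, "wy": 0, "wz": 0, "hand": -1}, {"x": 0, "y": 0, "z": -0.1, "wx": 0, "wy": 0, "wz": 0, "hand": -1}, {"x": 0, "y": 0, "z": -0.1, "wx": 0, "wy": 0, "wz": 0, "hand": -1}, {"x": 0, "y": 0, "z": -0.1, "wx": 0, "wy": 0, "wz": 0, "hand": -1}, {"x": 0, "y": 0, "z": -0.1, "wx": 0, "wy": 0, "wz": 0, "hand": -1}, {"x": 0, "y": 0, "z": 0, "wx": 0, "wy": 0, "wz": 0, "hand": -1}, {"x": 0, "y": 0, "z": 0, "wx": 0, "wy": 0, "wz": 0, "hand": -1}])

```text
time: 6.13
tool_pos: [0.4589, 0.0793, 0.2551]
tool_rot: [0.001, 0.762, 0.647, 0.001]
contact_force: [-0.9, -0.1, -1.6]
gripper_width: 0.167
grasp_force: 58.6
```

```bash
python3 -c "
from h import *
to((.4682,.2432,.2538))
f=grab_frame('side');cv2.imwrite('pics/j.png',cv2.resize(f[100:220,220:340],None,fx=5,fy=5,interpolation=cv2.INTER_CUBIC))
p=manip.state()['tool_pos'];b=p.copy();b[2]-=.143
for z in(0,.066,.113,.205):print(z,(proj('side',b+[0,0,z])-[220,100])*5)"
```

```text
t 6.13 pos [0.4589 0.0793 0.2551] xang 80.70412932123715 tilt [0.0032 0.    ] F [-0.8723 -0.0519 -1.5682] w 0.1667295151695497 g 58.59363377094269
  units to (0.4682, 0.2432, 0.2538) [ 1.0886 -0.1153  0.0091]
0 [242.7545 422.6862]
0.066 [241.1002 359.6264]
0.113 [239.846  311.8192]
0.205 [237.1851 210.3901]
```

View pics/j.png

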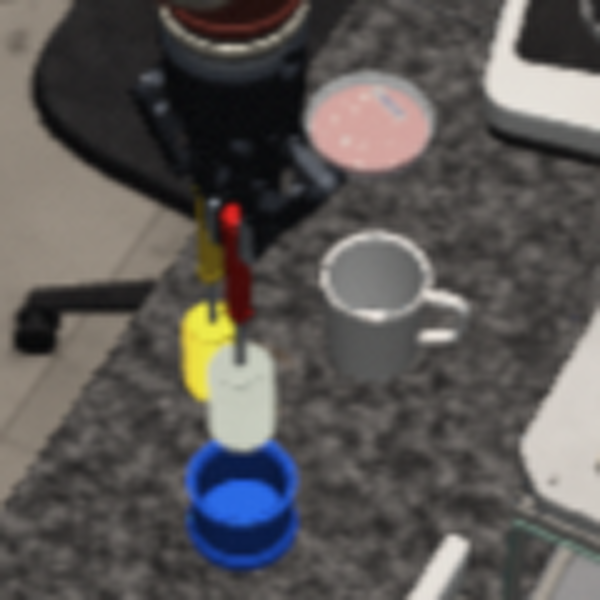

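The picture shows the brush held upright with its head at about (242,400), the pot empty at (242,505) and the beaker rim centre at (376,277).

send_rows(rows=[{"x": 0.06, "y": -0.006, "z": 0, "wx": 0, "wy": 0, "wz": 0, "hand": -1}, {"x": 0.13, "y": -0.014, "z": 0, "wx": 0, "wy": 0, "wz": 0, "hand": -1}, {"x": 0.17, "y": -0.018, "z": 0, "wx": 0, "wy": 0, "wz": 0, "hand": -1}, {"x": 0.18, "y": -0.019, "z": 0, "wx": 0, "wy": 0, "wz": 0, "hand": -1}, {"x": 0.18, "y": -0.019, "z": 0, "wx": 0, "wy": 0, "wz": 0, "hand": -1}, {"x": 0.17, "y": -0.018, "z": 0, "wx": 0, "wy": 0, "wz": 0, "hand": -1}, {"x": 0.13, "y": -0.014, "z": 0, "wx": 0, "wy": 0, "wz": 0, "hand": -1}, {"x": 0.07, "y": -0.007, "z": 0, "wx": 0, "wy": 0, "wz": 0, "hand": -1}, {"x": 0, "y": 0, "z": 0, "wx": 0, "wy": 0, "wz": 0, "hand": -1}, {"x": 0, "y": 0, "z": 0, "wx": 0, "wy": 0, "wz": 0, "hand": -1}])

```text
time: 7.02
tool_pos: [0.4671, 0.2433, 0.2525]
tool_rot: [-0.0, 0.762, 0.648, -0.001]
contact_force: [0.1, -0.5, -0.5]
gripper_width: 0.165
grasp_force: 58.6
```

```bash
python3 -c "
from h import *
to((.4675,.243,.2538))
f=grab_frame('side');cv2.imwrite('pics/k.png',cv2.resize(f[70:190,230:350],None,fx=5,fy=5,interpolation=cv2.INTER_CUBIC))
p=manip.state()['tool_pos'];b=p.copy();b[2]-=.143
for z in(0,.066,.113,.205):print(z,(proj('side',b+[0,0,z])-[230,70])*5)"
```

```text
t 7.02 pos [0.4671 0.2433 0.2525] xang 80.75424635371556 tilt [-0.0016 -0.0012] F [ 0.125  -0.4555 -0.5374] w 0.1654115408934381 g 58.573633432388306
  units to (0.4675, 0.243, 0.2538) [-0.0016  0.0031 -0.009 ]
0 [325.8601 393.6081]
0.066 [328.9514 327.0924]
0.113 [331.2884 276.8061]
0.205 [336.2282 170.5171]
```

View pics/k.png

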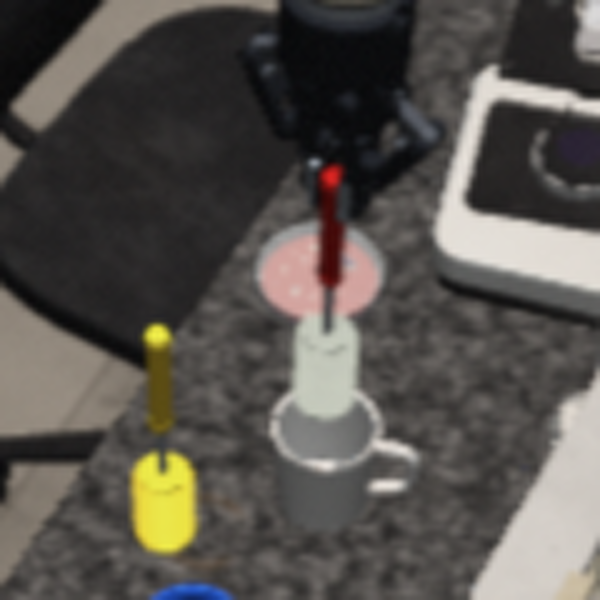

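The head's lower end is at (325,395), right above the rim centre at about (326,424). I start the first stroke down.

send_rows(rows=[{"x": 0, "y": 0, "z": 0.06, "wx": 0, "wy": 0, "wz": 0, "hand": -1}, {"x": 0, "y": 0, "z": 0.08, "wx": 0, "wy": 0, "wz": 0, "hand": -1}, {"x": 0, "y": 0, "z": 0.08, "wx": 0, "wy": 0, "wz": 0, "hand": -1}, {"x": 0, "y": 0, "z": 0.08, "wx": 0, "wy": 0, "wz": 0, "hand": -1}, {"x": 0, "y": 0, "z": 0.08, "wx": 0, "wy": 0, "wz": 0, "hand": -1}, {"x": 0, "y": 0, "z": 0.08, "wx": 0, "wy": 0, "wz": 0, "hand": -1}, {"x": 0, "y": 0, "z": 0.08, "wx": 0, "wy": 0, "wz": 0, "hand": -1}, {"x": 0, "y": 0, "z": 0.05, "wx": 0, "wy": 0, "wz": 0, "hand": -1}, {"x": 0, "y": 0, "z": 0, "wx": 0, "wy": 0, "wz": 0, "hand": -1}, {"x": 0, "y": 0, "z": 0, "wx": 0, "wy": 0, "wz": 0, "hand": -1}])

```text
time: 7.9
tool_pos: [0.4673, 0.2433, 0.1643]
tool_rot: [-0.0, 0.762, 0.647, -0.0]
contact_force: [-0.3, 0.3, 0.4]
gripper_width: 0.166
grasp_force: 58.5
```

send_rows(rows=[{"x": 0, "y": 0, "z": 0.02, "wx": 0, "wy": 0, "wz": 0, "hand": -1}, {"x": 0, "y": 0, "z": 0.02, "wx": 0, "wy": 0, "wz": 0, "hand": -1}, {"x": 0, "y": 0, "z": 0.02, "wx": 0, "wy": 0, "wz": 0, "hand": -1}, {"x": 0, "y": 0, "z": 0.02, "wx": 0, "wy": 0, "wz": 0, "hand": -1}, {"x": 0, "y": 0, "z": 0.02, "wx": 0, "wy": 0, "wz": 0, "hand": -1}, {"x": 0, "y": 0, "z": 0, "wx": 0, "wy": 0, "wz": 0, "hand": -1}, {"x": 0, "y": 0, "z": 0, "wx": 0, "wy": 0, "wz": 0, "hand": -1}, {"x": 0, "y": 0, "z": 0, "wx": 0, "wy": 0, "wz": 0, "hand": -1}, {"x": 0, "y": 0, "z": 0, "wx": 0, "wy": 0, "wz": 0, "hand": -1}, {"x": 0, "y": 0, "z": 0, "wx": 0, "wy": 0, "wz": 0, "hand": -1}])

```text
time: 8.73
tool_pos: [0.4677, 0.2434, 0.1502]
tool_rot: [0.0, 0.762, 0.647, 0.0]
contact_force: [0.2, -0.1, -0.9]
gripper_width: 0.162
grasp_force: 58.5
```

```bash
python3 -c "
from h import *
to()
f=grab_frame('side');h=cv2.cvtColor(f,cv2.COLOR_BGR2HSV);rd=(((h[...,0]<8)|(h[...,0]>172))&(h[...,1]>150)&(h[...,2]>50))
for (a,b,c,d) in((115,180,285,310),):
  ys,xs=np.nonzero(rd[a:b,c:d]);print(ys.min()+a,ys.max()+a,xs[ys==ys.max()].mean()+c, xs[ys<ys.min()+3].mean()+c)
p=manip.state()['tool_pos']
for B in(.003,.006,.015):print(B,proj('side',(p[0],p[1],B+.113)),proj('side',(p[0],p[1],B+.205)))"
```

```text
t 8.73 pos [0.4677 0.2434 0.1502] xang 80.69937332189697 tilt [0.0004 0.0002] F [ 0.1553 -0.0914 -0.8572] w 0.16196524050720007 g 58.53311061859131
126 148 295.0 295.27272727272725
0.003 [295.426  147.4151] [296.3154 128.4849]
0.006 [295.4536 146.8262] [296.3459 127.8358]
0.015 [295.5372 145.0484] [296.4379 125.8759]
```

send_rows(rows=[{"x": 0, "y": 0, "z": 0.01, "wx": 0, "wy": 0, "wz": 0, "hand": -1}, {"x": 0, "y": 0, "z": 0, "wx": 0, "wy": 0, "wz": 0, "hand": -1}, {"x": 0, "y": 0, "z": -0.05, "wx": 0, "wy": 0, "wz": 0, "hand": -1}, {"x": 0, "y": 0, "z": -0.08, "wx": 0, "wy": 0, "wz": 0, "hand": -1}, {"x": 0, "y": 0, "z": -0.08, "wx": 0, "wy": 0, "wz": 0, "hand": -1}, {"x": 0, "y": 0, "z": -0.08, "wx": 0, "wy": 0, "wz": 0, "hand": -1}, {"x": 0, "y": 0, "z": -0.08, "wx": 0, "wy": 0, "wz": 0, "hand": -1}, {"x": 0, "y": 0, "z": -0.04, "wx": 0, "wy": 0, "wz": 0, "hand": -1}, {"x": 0, "y": 0, "z": 0, "wx": 0, "wy": 0, "wz": 0, "hand": -1}, {"x": 0, "y": 0, "z": 0, "wx": 0, "wy": 0, "wz": 0, "hand": -1}])

```text
time: 9.62
tool_pos: [0.4678, 0.2435, 0.2106]
tool_rot: [0.0, 0.762, 0.647, 0.001]
contact_force: [-0.4, -0.0, -0.9]
gripper_width: 0.168
grasp_force: 58.5
```

send_rows(rows=[{"x": 0, "y": 0, "z": 0.05, "wx": 0, "wy": 0, "wz": 0, "hand": -1}, {"x": 0, "y": 0, "z": 0.08, "wx": 0, "wy": 0, "wz": 0, "hand": -1}, {"x": 0, "y": 0, "z": 0.08, "wx": 0, "wy": 0, "wz": 0, "hand": -1}, {"x": 0, "y": 0, "z": 0.08, "wx": 0, "wy": 0, "wz": 0, "hand": -1}, {"x": 0, "y": 0, "z": 0.06, "wx": 0, "wy": 0, "wz": 0, "hand": -1}, {"x": 0, "y": 0, "z": 0.04, "wx": 0, "wy": 0, "wz": 0, "hand": -1}, {"x": 0, "y": 0, "z": 0.02, "wx": 0, "wy": 0, "wz": 0, "hand": -1}, {"x": 0, "y": 0, "z": 0, "wx": 0, "wy": 0, "wz": 0, "hand": -1}, {"x": 0, "y": 0, "z": 0, "wx": 0, "wy": 0, "wz": 0, "hand": -1}, {"x": 0, "y": 0, "z": 0, "wx": 0, "wy": 0, "wz": 0, "hand": -1}])

```text
time: 10.45
tool_pos: [0.4681, 0.2436, 0.1493]
tool_rot: [0.0, 0.762, 0.647, 0.001]
contact_force: [-0.0, 0.5, -1.3]
gripper_width: 0.168
grasp_force: 58.5
```

```bash
cat >> h.py <<'E'
def red(box,n='side'):
    a,b,c,d=box;f=grab_frame(n);h=cv2.cvtColor(f,cv2.COLOR_BGR2HSV);rd=(((h[...,0]<8)|(h[...,0]>172))&(h[...,1]>150)&(h[...,2]>50))
    ys,xs=np.nonzero(rd[a:b,c:d]);print("red",ys.min()+a,ys.max()+a,xs[ys==ys.max()].mean()+c, xs[ys<ys.min()+3].mean()+c);return f
E
python3 -c "
from h import *
to();red((115,180,285,310))"
```

```text
t 10.45 pos [0.4681 0.2436 0.1493] xang 80.70047789848746 tilt [0.0014 0.0005] F [-0.0483  0.5413 -1.3173] w 0.16775673705609198 g 58.534138798713684
red 126 148 295.0 295.2
```

send_rows(rows=[{"x": 0, "y": 0, "z": 0.01, "wx": 0, "wy": 0, "wz": 0, "hand": -1}, {"x": 0, "y": 0, "z": 0, "wx": 0, "wy": 0, "wz": 0, "hand": -1}, {"x": 0, "y": 0, "z": -0.05, "wx": 0, "wy": 0, "wz": 0, "hand": -1}, {"x": 0, "y": 0, "z": -0.08, "wx": 0, "wy": 0, "wz": 0, "hand": -1}, {"x": 0, "y": 0, "z": -0.08, "wx": 0, "wy": 0, "wz": 0, "hand": -1}, {"x": 0, "y": 0, "z": -0.08, "wx": 0, "wy": 0, "wz": 0, "hand": -1}, {"x": 0, "y": 0, "z": -0.08, "wx": 0, "wy": 0, "wz": 0, "hand": -1}, {"x": 0, "y": 0, "z": -0.04, "wx": 0, "wy": 0, "wz": 0, "hand": -1}, {"x": 0, "y": 0, "z": 0, "wx": 0, "wy": 0, "wz": 0, "hand": -1}, {"x": 0, "y": 0, "z": 0, "wx": 0, "wy": 0, "wz": 0, "hand": -1}])

```text
time: 11.33
tool_pos: [0.4678, 0.2435, 0.2091]
tool_rot: [0.0, 0.762, 0.647, 0.001]
contact_force: [-1.0, 0.1, -2.3]
gripper_width: 0.168
grasp_force: 58.5
```

send_rows(rows=[{"x": 0, "y": 0, "z": 0.05, "wx": 0, "wy": 0, "wz": 0, "hand": -1}, {"x": 0, "y": 0, "z": 0.08, "wx": 0, "wy": 0, "wz": 0, "hand": -1}, {"x": 0, "y": 0, "z": 0.08, "wx": 0, "wy": 0, "wz": 0, "hand": -1}, {"x": 0, "y": 0, "z": 0.08, "wx": 0, "wy": 0, "wz": 0, "hand": -1}, {"x": 0, "y": 0, "z": 0.06, "wx": 0, "wy": 0, "wz": 0, "hand": -1}, {"x": 0, "y": 0, "z": 0.04, "wx": 0, "wy": 0, "wz": 0, "hand": -1}, {"x": 0, "y": 0, "z": 0.02, "wx": 0, "wy": 0, "wz": 0, "hand": -1}, {"x": 0, "y": 0, "z": 0, "wx": 0, "wy": 0, "wz": 0, "hand": -1}, {"x": 0, "y": 0, "z": 0, "wx": 0, "wy": 0, "wz": 0, "hand": -1}, {"x": 0, "y": 0, "z": 0, "wx": 0, "wy": 0, "wz": 0, "hand": -1}])

```text
time: 12.17
tool_pos: [0.4679, 0.2435, 0.1474]
tool_rot: [0.0, 0.762, 0.647, 0.0]
contact_force: [-0.1, 0.6, -0.9]
gripper_width: 0.166
grasp_force: 58.6
```

send_rows(rows=[{"x": 0, "y": 0, "z": 0.01, "wx": 0, "wy": 0, "wz": 0, "hand": -1}, {"x": 0, "y": 0, "z": 0, "wx": 0, "wy": 0, "wz": 0, "hand": -1}, {"x": 0, "y": 0, "z": -0.05, "wx": 0, "wy": 0, "wz": 0, "hand": -1}, {"x": 0, "y": 0, "z": -0.1, "wx": 0, "wy": 0, "wz": 0, "hand": -1}, {"x": 0, "y": 0, "z": -0.12, "wx": 0, "wy": 0, "wz": 0, "hand": -1}, {"x": 0, "y": 0, "z": -0.12, "wx": 0, "wy": 0, "wz": 0, "hand": -1}, {"x": 0, "y": 0, "z": -0.12, "wx": 0, "wy": 0, "wz": 0, "hand": -1}, {"x": 0, "y": 0, "z": -0.12, "wx": 0, "wy": 0, "wz": 0, "hand": -1}, {"x": 0, "y": 0, "z": -0.08, "wx": 0, "wy": 0, "wz": 0, "hand": -1}, {"x": 0, "y": 0, "z": 0, "wx": 0, "wy": 0, "wz": 0, "hand": -1}])

```text
time: 13.0
tool_pos: [0.4692, 0.244, 0.2561]
tool_rot: [0.001, 0.762, 0.647, 0.003]
contact_force: [-0.1, 0.0, -0.4]
gripper_width: 0.166
grasp_force: 58.6
```

```bash
python3 -c "
from h import *
to((.4584,.077,.2538))"
```

```text
t 13.0 pos [0.4692 0.244  0.2561] xang 80.70472609858942 tilt [0.0062 0.0022] F [-0.0633  0.0453 -0.4454] w 0.16590524256022918 g 58.60194683074951
  units to (0.4584, 0.077, 0.2538) [-1.1101  0.1088  0.0125]
```

send_rows(rows=[{"x": -0.06, "y": 0.006, "z": 0, "wx": 0, "wy": 0, "wz": 0, "hand": -1}, {"x": -0.13, "y": 0.013, "z": 0, "wx": 0, "wy": 0, "wz": 0, "hand": -1}, {"x": -0.18, "y": 0.018, "z": 0, "wx": 0, "wy": 0, "wz": 0, "hand": -1}, {"x": -0.18, "y": 0.018, "z": 0, "wx": 0, "wy": 0, "wz": 0, "hand": -1}, {"x": -0.18, "y": 0.017, "z": 0, "wx": 0, "wy": 0, "wz": 0, "hand": -1}, {"x": -0.17, "y": 0.016, "z": 0, "wx": 0, "wy": 0, "wz": 0, "hand": -1}, {"x": -0.13, "y": 0.012, "z": 0, "wx": 0, "wy": 0, "wz": 0, "hand": -1}, {"x": -0.08, "y": 0.008, "z": 0, "wx": 0, "wy": 0, "wz": 0, "hand": -1}, {"x": 0, "y": 0, "z": 0, "wx": 0, "wy": 0, "wz": 0, "hand": -1}, {"x": 0, "y": 0, "z": 0, "wx": 0, "wy": 0, "wz": 0, "hand": -1}])

```text
time: 13.83
tool_pos: [0.4559, 0.0758, 0.2504]
tool_rot: [-0.001, 0.763, 0.647, -0.001]
contact_force: [-0.5, -0.1, -1.3]
gripper_width: 0.166
grasp_force: 58.6
```

```bash
python3 -c "
from h import *
to((.4584,.077,.15));red((135,180,255,280))
p=manip.state()['tool_pos'];print(proj('side',p-[0,0,.03]),proj('side',p+[0,0,.062]))"
```

```text
t 13.83 pos [0.4559 0.0758 0.2504] xang 80.60441696417078 tilt [-0.0023  0.0002] F [-0.4522 -0.0909 -1.2794] w 0.16641226603525 g 58.57520520687103
  units to (0.4584, 0.077, 0.15) [0.0106 0.0169 0.6692]
red 142 165 266.0 264.4166666666667
[266.8565 163.4082] [266.2633 143.206 ]
```

send_rows(rows=[{"x": 0, "y": 0, "z": 0, "wx": 0, "wy": 0, "wz": 0, "hand": -1}, {"x": 0, "y": 0, "z": 0.05, "wx": 0, "wy": 0, "wz": 0, "hand": -1}, {"x": 0, "y": 0, "z": 0.08, "wx": 0, "wy": 0, "wz": 0, "hand": -1}, {"x": 0, "y": 0, "z": 0.1, "wx": 0, "wy": 0, "wz": 0, "hand": -1}, {"x": 0, "y": 0, "z": 0.1, "wx": 0, "wy": 0, "wz": 0, "hand": -1}, {"x": 0, "y": 0, "z": 0.1, "wx": 0, "wy": 0, "wz": 0, "hand": -1}, {"x": 0, "y": 0, "z": 0.1, "wx": 0, "wy": 0, "wz": 0, "hand": -1}, {"x": 0, "y": 0, "z": 0.1, "wx": 0, "wy": 0, "wz": 0, "hand": -1}, {"x": 0, "y": 0, "z": 0.04, "wx": 0, "wy": 0, "wz": 0, "hand": -1}, {"x": 0, "y": 0, "z": 0, "wx": 0, "wy": 0, "wz": 0, "hand": -1}])

```text
time: 14.72
tool_pos: [0.4557, 0.0768, 0.1497]
tool_rot: [-0.001, 0.762, 0.648, -0.001]
contact_force: [0.2, 0.4, -1.1]
gripper_width: 0.168
grasp_force: 58.6
```

send_rows(rows=[{"x": 0, "y": 0, "z": 0.01, "wx": 0, "wy": 0, "wz": 0, "hand": -1}, {"x": 0, "y": 0, "z": 0, "wx": 0, "wy": 0, "wz": 0, "hand": -1}, {"x": 0, "y": 0, "z": 0, "wx": 0, "wy": 0, "wz": 0, "hand": -1}, {"x": 0, "y": 0, "z": 0, "wx": 0, "wy": 0, "wz": 0, "hand": -1}, {"x": 0, "y": 0, "z": 0, "wx": 0, "wy": 0, "wz": 0, "hand": -1}, {"x": 0, "y": 0, "z": 0, "wx": 0, "wy": 0, "wz": 0, "hand": -1}, {"x": 0, "y": 0, "z": 0, "wx": 0, "wy": 0, "wz": 0, "hand": -1}, {"x": 0, "y": 0, "z": 0, "wx": 0, "wy": 0, "wz": 0, "hand": -1}, {"x": 0, "y": 0, "z": 0, "wx": 0, "wy": 0, "wz": 0, "hand": -1}, {"x": 0, "y": 0, "z": 0, "wx": 0, "wy": 0, "wz": 0, "hand": -1}])

```text
time: 15.55
tool_pos: [0.4567, 0.0764, 0.1499]
tool_rot: [0.0, 0.762, 0.647, 0.0]
contact_force: [-0.3, 0.2, -1.2]
gripper_width: 0.168
grasp_force: 58.6
```

```bash
python3 -c "
from h import *
to((.4584,.0792,.149));red((155,195,255,280))"
```

```text
t 15.55 pos [0.4567 0.0764 0.1499] xang 80.7003576777808 tilt [0.0001 0.    ] F [-0.2799  0.2132 -1.2061] w 0.16781207697955516 g 58.58186960220337
  units to (0.4584, 0.0792, 0.149) [0.0202 0.0085 0.0061]
red 164 184 267.0 265.4166666666667
```

send_rows(rows=[{"x": 0, "y": 0, "z": 0.007, "wx": 0, "wy": 0, "wz": 0, "hand": -1}, {"x": 0, "y": 0, "z": 0, "wx": 0, "wy": 0, "wz": 0, "hand": -0.5}, {"x": 0, "y": 0, "z": 0, "wx": 0, "wy": 0, "wz": 0, "hand": -0.2}, {"x": 0, "y": 0, "z": 0, "wx": 0, "wy": 0, "wz": 0, "hand": 0.1}, {"x": 0, "y": 0, "z": 0, "wx": 0, "wy": 0, "wz": 0, "hand": 0.3}, {"x": 0, "y": 0, "z": 0, "wx": 0, "wy": 0, "wz": 0, "hand": 0.3}, {"x": 0, "y": 0, "z": 0, "wx": 0, "wy": 0, "wz": 0, "hand": 0.3}, {"x": 0, "y": 0, "z": 0, "wx": 0, "wy": 0, "wz": 0, "hand": 0.3}, {"x": 0, "y": 0, "z": 0, "wx": 0, "wy": 0, "wz": 0, "hand": 0.3}, {"x": 0, "y": 0, "z": 0, "wx": 0, "wy": 0, "wz": 0, "hand": 0.3}])

```text
time: 16.43
tool_pos: [0.4566, 0.0764, 0.1488]
tool_rot: [-0.0, 0.762, 0.647, 0.0]
contact_force: [0.1, 0.7, 0.4]
gripper_width: 0.65
grasp_force: 0.0
```

send_rows(rows=[{"x": 0, "y": 0, "z": -0.05, "wx": 0, "wy": 0, "wz": 0, "hand": 0.3}, {"x": 0, "y": 0, "z": -0.1, "wx": 0, "wy": 0, "wz": 0, "hand": 0.3}, {"x": 0, "y": 0, "z": -0.12, "wx": 0, "wy": 0, "wz": 0, "hand": 0.3}, {"x": 0, "y": 0, "z": -0.12, "wx": 0, "wy": 0, "wz": 0, "hand": 0.3}, {"x": 0, "y": 0, "z": -0.12, "wx": 0, "wy": 0, "wz": 0, "hand": 0.3}, {"x": 0, "y": 0, "z": -0.12, "wx": 0, "wy": 0, "wz": 0, "hand": 0.3}, {"x": 0, "y": 0, "z": -0.12, "wx": 0, "wy": 0, "wz": 0, "hand": 0.3}, {"x": 0, "y": 0, "z": -0.1, "wx": 0, "wy": 0, "wz": 0, "hand": 0.3}, {"x": 0, "y": 0, "z": 0, "wx": 0, "wy": 0, "wz": 0, "hand": 0.3}, {"x": 0, "y": 0, "z": 0, "wx": 0, "wy": 0, "wz": 0, "hand": 0.3}])

```text
time: 17.27
tool_pos: [0.4572, 0.0764, 0.2775]
tool_rot: [0.001, 0.762, 0.647, 0.001]
contact_force: [-0.2, -0.2, -1.1]
gripper_width: 0.649
grasp_force: 0.0
```

```bash
python3 -c "
from h import *
to((.4445,-.151,.28));red((155,195,255,280))"
```

```text
t 17.27 pos [0.4572 0.0764 0.2775] xang 80.70058701214006 tilt [0.0023 0.    ] F [-0.2387 -0.1868 -1.1443] w 0.6494792050536445 g 0.0
  units to (0.4445, -0.151, 0.28) [-1.51    0.1618 -0.0168]
red 165 185 266.5 267.09090909090907
```

send_rows(rows=[{"x": -0.08, "y": 0.009, "z": 0, "wx": 0, "wy": 0, "wz": 0, "hand": 0.3}, {"x": -0.16, "y": 0.017, "z": 0, "wx": 0, "wy": 0, "wz": 0, "hand": 0.3}, {"x": -0.2, "y": 0.021, "z": 0, "wx": 0, "wy": 0, "wz": 0, "hand": 0}, {"x": -0.22, "y": 0.024, "z": 0, "wx": 0, "wy": 0, "wz": 0, "hand": -0.3}, {"x": -0.22, "y": 0.024, "z": 0, "wx": 0, "wy": 0, "wz": 0, "hand": -0.3}, {"x": -0.22, "y": 0.024, "z": 0, "wx": 0, "wy": 0, "wz": 0, "hand": -0.3}, {"x": -0.2, "y": 0.021, "z": 0, "wx": 0, "wy": 0, "wz": 0, "hand": -0.3}, {"x": -0.14, "y": 0.015, "z": 0, "wx": 0, "wy": 0, "wz": 0, "hand": -0.3}, {"x": -0.07, "y": 0.007, "z": 0, "wx": 0, "wy": 0, "wz": 0, "hand": -0.3}, {"x": 0, "y": 0, "z": 0, "wx": 0, "wy": 0, "wz": 0, "hand": -0.3}])

```text
time: 18.15
tool_pos: [0.4432, -0.1522, 0.2747]
tool_rot: [-0.001, 0.763, 0.646, -0.001]
contact_force: [0.6, 1.2, 0.1]
gripper_width: 0.349
grasp_force: 0.0
```

send_rows(rows=[{"x": 0, "y": 0, "z": 0, "wx": 0, "wy": 0, "wz": 0, "hand": -0.3}, {"x": 0, "y": 0, "z": 0, "wx": 0, "wy": 0, "wz": 0, "hand": -0.3}, {"x": 0, "y": 0, "z": 0, "wx": 0, "wy": 0, "wz": 0, "hand": -0.3}, {"x": 0, "y": 0, "z": 0, "wx": 0, "wy": 0, "wz": 0, "hand": -0.3}, {"x": 0, "y": 0, "z": 0, "wx": 0, "wy": 0, "wz": 0, "hand": -0.3}, {"x": 0, "y": 0, "z": 0, "wx": 0, "wy": 0, "wz": 0, "hand": -0.3}, {"x": 0, "y": 0, "z": 0, "wx": 0, "wy": 0, "wz": 0, "hand": -0.3}, {"x": 0, "y": 0, "z": 0, "wx": 0, "wy": 0, "wz": 0, "hand": -0.3}, {"x": 0, "y": 0, "z": 0, "wx": 0, "wy": 0, "wz": 0, "hand": -0.3}, {"x": 0, "y": 0, "z": 0, "wx": 0, "wy": 0, "wz": 0, "hand": -0.3}])

```text
time: 18.98
tool_pos: [0.444, -0.151, 0.2764]
tool_rot: [0.0, 0.762, 0.647, 0.0]
contact_force: [-0.1, -0.9, 0.8]
gripper_width: 0.352
grasp_force: 0.0
```

```bash
python3 -c "
from h import *
to((.4445,-.151,.11))
f=cv2.imread('pics/side0.png');g=cv2.cvtColor(f,cv2.COLOR_BGR2GRAY)
# dark bar mask in side0: PCA line
m=np.zeros_like(g);m[222:258,208:244]=(g[222:258,208:244]<32)
n,l,st,c=cv2.connectedComponentsWithStats(m.astype(np.uint8),connectivity=8);i=1+np.argmax(st[1:,4]);ys,xs=np.nonzero(l==i)
r=cv2.minAreaRect(np.c_[xs,ys].astype(np.float32));print(st[i],r);b=cv2.boxPoints(r)
b=b[np.argsort(b[:,0])];e1,e2=b[:2].mean(0),b[2:].mean(0);print(onz('side',*e1,.111),onz('side',*e2,.111))
f=cv2.imread('pics/top0.png');g=cv2.cvtColor(f,cv2.COLOR_BGR2GRAY)
m=np.zeros_like(g);m[222:234,312:364]=(g[222:234,312:364]<35)
n,l,st,c=cv2.connectedComponentsWithStats(m.astype(np.uint8),connectivity=8);i=1+np.argmax(st[1:,4]);ys,xs=np.nonzero(l==i)
r=cv2.minAreaRect(np.c_[xs,ys].astype(np.float32));print(st[i],r);b=cv2.boxPoints(r)
b=b[np.argsort(b[:,0])];e1,e2=b[:2].mean(0),b[2:].mean(0);print(onz('top',*e1,.111),onz('top',*e2,.111))
"
```

```text
t 18.98 pos [ 0.444  -0.151   0.2764] xang 80.70109528602748 tilt [ 0.0001 -0.    ] F [-0.0909 -0.9167  0.7524] w 0.35220263121507406 g 0.0
  units to (0.4445, -0.151, 0.11) [0.0007 0.0029 1.1092]
[215 228  24  26  97] ((226.3755645751953, 240.3868865966797), (3.4978981018066406, 33.969970703125), 42.273685455322266)
[ 0.4356 -0.2001  0.111 ] [ 0.4517 -0.0983  0.111 ]Traceback (most recent call last):
  File "<string>", line 12, in <module>
    n,l,st,c=cv2.connectedComponentsWithStats(m.astype(np.uint8),connectivity=8);i=1+np.argmax(st[1:,4]);ys,xs=np.nonzero(l==i)
                                                                                     ~~~~~~~~~^^^^^^^^^^
    return _wrapfunc(a, 'argmax', axis=axis, out=out, **kwds)
    return bound(*args, **kwds)
ValueError: attempt to get argmax of an empty sequence
```

send_rows(rows=[{"x": 0, "y": 0, "z": 0.08, "wx": 0, "wy": 0, "wz": 0, "hand": -0.3}, {"x": 0, "y": 0, "z": 0.15, "wx": 0, "wy": 0, "wz": 0, "hand": -0.3}, {"x": 0, "y": 0, "z": 0.2, "wx": 0, "wy": 0, "wz": 0, "hand": -0.3}, {"x": 0, "y": 0, "z": 0.2, "wx": 0, "wy": 0, "wz": 0, "hand": -0.3}, {"x": 0, "y": 0, "z": 0.15, "wx": 0, "wy": 0, "wz": 0, "hand": -0.3}, {"x": 0, "y": 0, "z": 0.1, "wx": 0, "wy": 0, "wz": 0, "hand": -0.3}, {"x": 0, "y": 0, "z": 0.06, "wx": 0, "wy": 0, "wz": 0, "hand": -0.3}, {"x": 0, "y": 0, "z": 0.06, "wx": 0, "wy": 0, "wz": 0, "hand": -0.3}, {"x": 0, "y": 0, "z": 0.05, "wx": 0, "wy": 0, "wz": 0, "hand": -0.3}, {"x": 0, "y": 0, "z": 0, "wx": 0, "wy": 0, "wz": 0, "hand": -0.3}])

```text
time: 19.82
tool_pos: [0.4434, -0.1507, 0.1175]
tool_rot: [-0.001, 0.762, 0.647, -0.0]
contact_force: [-0.3, -0.8, -0.1]
gripper_width: 0.348
grasp_force: 0.0
```

send_rows(rows=[{"x": 0, "y": 0, "z": 0.03, "wx": 0, "wy": 0, "wz": 0, "hand": -0.3}, {"x": 0, "y": 0, "z": 0.04, "wx": 0, "wy": 0, "wz": 0, "hand": -0.3}, {"x": 0, "y": 0, "z": 0.04, "wx": 0, "wy": 0, "wz": 0, "hand": -0.3}, {"x": 0, "y": 0, "z": 0.04, "wx": 0, "wy": 0, "wz": 0, "hand": -0.3}, {"x": 0, "y": 0, "z": 0.04, "wx": 0, "wy": 0, "wz": 0, "hand": -0.3}, {"x": 0, "y": 0, "z": 0.04, "wx": 0, "wy": 0, "wz": 0, "hand": -0.3}, {"x": 0, "y": 0, "z": 0.03, "wx": 0, "wy": 0, "wz": 0, "hand": -0.3}, {"x": 0, "y": 0, "z": 0.03, "wx": 0, "wy": 0, "wz": 0, "hand": -0.3}, {"x": 0, "y": 0, "z": 0.03, "wx": 0, "wy": 0, "wz": 0, "hand": -0.3}, {"x": 0, "y": 0, "z": 0, "wx": 0, "wy": 0, "wz": 0, "hand": -0.3}])

```text
time: 20.65
tool_pos: [0.4433, -0.1507, 0.0696]
tool_rot: [-0.001, 0.762, 0.647, -0.0]
contact_force: [-0.1, 0.5, -0.2]
gripper_width: 0.35
grasp_force: 0.0
```

send_rows(rows=[{"x": 0, "y": 0, "z": 0, "wx": 0, "wy": 0, "wz": 0, "hand": -0.4}, {"x": 0, "y": 0, "z": 0, "wx": 0, "wy": 0, "wz": 0, "hand": -0.5}, {"x": 0, "y": 0, "z": 0, "wx": 0, "wy": 0, "wz": 0, "hand": -0.6}, {"x": 0, "y": 0, "z": 0, "wx": 0, "wy": 0, "wz": 0, "hand": -0.65}, {"x": 0, "y": 0, "z": 0, "wx": 0, "wy": 0, "wz": 0, "hand": -0.65}, {"x": 0, "y": 0, "z": 0, "wx": 0, "wy": 0, "wz": 0, "hand": -0.65}, {"x": 0, "y": 0, "z": 0, "wx": 0, "wy": 0, "wz": 0, "hand": -0.65}, {"x": 0, "y": 0, "z": 0, "wx": 0, "wy": 0, "wz": 0, "hand": -0.65}, {"x": 0, "y": 0, "z": 0, "wx": 0, "wy": 0, "wz": 0, "hand": -0.65}, {"x": 0, "y": 0, "z": 0, "wx": 0, "wy": 0, "wz": 0, "hand": -0.65}])

```text
time: 21.48
tool_pos: [0.444, -0.151, 0.0709]
tool_rot: [-0.0, 0.762, 0.647, 0.0]
contact_force: [-0.5, -0.5, -0.5]
gripper_width: 0.177
grasp_force: 0.0
```

```bash
python3 -c "
from h import *
to((.444,-.151,.08));print(manip.state()['ft_torque'])"
```

```text
t 21.48 pos [ 0.444  -0.151   0.0709] xang 80.70289437835719 tilt [0. 0.] F [-0.4788 -0.4529 -0.5292] w 0.17685432065049317 g 0.0
  units to (0.444, -0.151, 0.08) [-0.0001 -0.0002 -0.0609]
[-0.0667 -0.0067 -0.0388]
```

send_rows(rows=[{"x": 0, "y": 0, "z": 0, "wx": 0, "wy": 0, "wz": 0, "hand": -0.75}, {"x": 0, "y": 0, "z": 0, "wx": 0, "wy": 0, "wz": 0, "hand": -0.85}, {"x": 0, "y": 0, "z": 0, "wx": 0, "wy": 0, "wz": 0, "hand": -1}, {"x": 0, "y": 0, "z": 0, "wx": 0, "wy": 0, "wz": 0, "hand": -1}, {"x": 0, "y": 0, "z": 0, "wx": 0, "wy": 0, "wz": 0, "hand": -1}, {"x": 0, "y": 0, "z": 0, "wx": 0, "wy": 0, "wz": 0, "hand": -1}, {"x": 0, "y": 0, "z": 0, "wx": 0, "wy": 0, "wz": 0, "hand": -1}, {"x": 0, "y": 0, "z": 0, "wx": 0, "wy": 0, "wz": 0, "hand": -1}, {"x": 0, "y": 0, "z": 0, "wx": 0, "wy": 0, "wz": 0, "hand": -1}, {"x": 0, "y": 0, "z": 0, "wx": 0, "wy": 0, "wz": 0, "hand": -1}])

```text
time: 22.32
tool_pos: [0.4442, -0.151, 0.071]
tool_rot: [0.0, 0.762, 0.647, 0.0]
contact_force: [0.0, 0.9, 2.7]
gripper_width: 0.111
grasp_force: 58.7
```

```bash
python3 -c "
from h import *
to();print(manip.state()['ft_torque'])
# arc plan, tool units: forward +y tool (bath +x), up -z
r=.206;a0=np.arcsin(.002/r)
for d in range(0,65,5):
  a=a0+np.radians(d);print(d,'y',round(r*(np.cos(a0)-np.cos(a))/.15,3),'up',round(r*(np.sin(a)-np.sin(a0))/.15,3))"
```

```text
t 22.32 pos [ 0.4442 -0.151   0.071 ] xang 80.70150945757531 tilt [ 0.0003 -0.    ] F [0.0231 0.8559 2.6832] w 0.11118520986301371 g 58.6530876159668
[ 0.1137  0.0229 -0.1075]
0 y 0.0 up 0.0
5 y 0.006 up 0.12
10 y 0.023 up 0.238
15 y 0.05 up 0.355
20 y 0.087 up 0.469
25 y 0.134 up 0.579
30 y 0.191 up 0.685
35 y 0.256 up 0.785
40 y 0.33 up 0.88
45 y 0.412 up 0.967
50 y 0.501 up 1.047
55 y 0.597 up 1.119
60 y 0.698 up 1.183
```

send_rows(rows=[{"x": 0, "y": 0.002, "z": -0.06, "wx": 0, "wy": 0, "wz": 0, "hand": -1}, {"x": 0, "y": 0.004, "z": -0.06, "wx": 0, "wy": 0, "wz": 0, "hand": -1}, {"x": 0, "y": 0.007, "z": -0.059, "wx": 0, "wy": 0, "wz": 0, "hand": -1}, {"x": 0, "y": 0.01, "z": -0.059, "wx": 0, "wy": 0, "wz": 0, "hand": -1}, {"x": 0, "y": 0.012, "z": -0.059, "wx": 0, "wy": 0, "wz": 0, "hand": -1}, {"x": 0, "y": 0.015, "z": -0.058, "wx": 0, "wy": 0, "wz": 0, "hand": -1}, {"x": 0, "y": 0.017, "z": -0.057, "wx": 0, "wy": 0, "wz": 0, "hand": -1}, {"x": 0, "y": 0.02, "z": -0.057, "wx": 0, "wy": 0, "wz": 0, "hand": -1}, {"x": 0, "y": 0, "z": 0, "wx": 0, "wy": 0, "wz": 0, "hand": -1}, {"x": 0, "y": 0, "z": 0, "wx": 0, "wy": 0, "wz": 0, "hand": -1}])

```text
time: 23.15
tool_pos: [0.4564, -0.1531, 0.1415]
tool_rot: [-0.001, 0.762, 0.648, -0.001]
contact_force: [-2.5, -0.4, -2.0]
gripper_width: 0.106
grasp_force: 58.7
```

```bash
python3 -c "
from h import *
to();print(manip.state()['ft_torque'])"
```

```text
t 23.15 pos [ 0.4564 -0.1531  0.1415] xang 80.71414637918055 tilt [-0.0018  0.0001] F [-2.537  -0.3542 -1.9982] w 0.1064020010410734 g 58.72246026992798
[-0.0731  0.6433 -0.001 ]
```

send_rows(rows=[{"x": 0, "y": 0.022, "z": -0.055, "wx": 0, "wy": 0, "wz": 0, "hand": -1}, {"x": 0, "y": 0.025, "z": -0.055, "wx": 0, "wy": 0, "wz": 0, "hand": -1}, {"x": 0, "y": 0.027, "z": -0.053, "wx": 0, "wy": 0, "wz": 0, "hand": -1}, {"x": 0, "y": 0.03, "z": -0.053, "wx": 0, "wy": 0, "wz": 0, "hand": -1}, {"x": 0, "y": 0.032, "z": -0.05, "wx": 0, "wy": 0, "wz": 0, "hand": -1}, {"x": 0, "y": 0.033, "z": -0.05, "wx": 0, "wy": 0, "wz": 0, "hand": -1}, {"x": 0, "y": 0.036, "z": -0.048, "wx": 0, "wy": 0, "wz": 0, "hand": -1}, {"x": 0, "y": 0.038, "z": -0.047, "wx": 0, "wy": 0, "wz": 0, "hand": -1}, {"x": 0, "y": 0, "z": 0, "wx": 0, "wy": 0, "wz": 0, "hand": -1}, {"x": 0, "y": 0, "z": 0, "wx": 0, "wy": 0, "wz": 0, "hand": -1}])

```text
time: 23.98
tool_pos: [0.4919, -0.1591, 0.2055]
tool_rot: [-0.001, 0.762, 0.647, -0.001]
contact_force: [-11.0, -0.0, 4.7]
gripper_width: 0.108
grasp_force: 59.2
```

```bash
python3 -c "
from h import *
to();print(manip.state()['ft_torque'])"
```

```text
t 23.98 pos [ 0.4919 -0.1591  0.2055] xang 80.70386244699567 tilt [-0.0036 -0.    ] F [-10.9614  -0.0175   4.7284] w 0.10828702382710767 g 59.19503331184387
[ 0.1606  2.1463 -0.0472]
```

send_rows(rows=[{"x": 0, "y": 0.04, "z": -0.046, "wx": 0, "wy": 0, "wz": 0, "hand": -1}, {"x": 0, "y": 0.042, "z": -0.044, "wx": 0, "wy": 0, "wz": 0, "hand": -1}, {"x": 0, "y": 0.044, "z": -0.042, "wx": 0, "wy": 0, "wz": 0, "hand": -1}, {"x": 0, "y": 0.045, "z": -0.041, "wx": 0, "wy": 0, "wz": 0, "hand": -1}, {"x": 0, "y": 0.046, "z": -0.039, "wx": 0, "wy": 0, "wz": 0, "hand": -1}, {"x": 0, "y": 0.047, "z": -0.037, "wx": 0, "wy": 0, "wz": 0, "hand": -1}, {"x": 0, "y": 0.048, "z": -0.035, "wx": 0, "wy": 0, "wz": 0, "hand": -1}, {"x": 0, "y": 0.03, "z": -0.02, "wx": 0, "wy": 0, "wz": 0, "hand": -1}, {"x": 0, "y": 0.018, "z": -0.014, "wx": 0, "wy": 0, "wz": 0, "hand": -1}, {"x": 0, "y": 0, "z": 0, "wx": 0, "wy": 0, "wz": 0, "hand": -1}])

```text
time: 24.82
tool_pos: [0.5466, -0.1683, 0.2534]
tool_rot: [0.001, 0.762, 0.647, -0.0]
contact_force: [-5.1, -1.7, 5.1]
gripper_width: 0.101
grasp_force: 59.2
```

send_rows(rows=[{"x": 0, "y": 0, "z": 0, "wx": 0, "wy": 0, "wz": 0, "hand": -1}, {"x": 0, "y": 0, "z": 0, "wx": 0, "wy": 0, "wz": 0, "hand": -1}, {"x": 0, "y": 0, "z": 0, "wx": 0, "wy": 0, "wz": 0, "hand": -1}, {"x": 0, "y": 0, "z": 0, "wx": 0, "wy": 0, "wz": 0, "hand": -1}, {"x": 0, "y": 0, "z": 0, "wx": 0, "wy": 0, "wz": 0, "hand": -1}, {"x": 0, "y": 0, "z": 0, "wx": 0, "wy": 0, "wz": 0, "hand": -1}, {"x": 0, "y": 0, "z": 0, "wx": 0, "wy": 0, "wz": 0, "hand": -1}, {"x": 0, "y": 0, "z": 0, "wx": 0, "wy": 0, "wz": 0, "hand": -1}, {"x": 0, "y": 0, "z": 0, "wx": 0, "wy": 0, "wz": 0, "hand": -1}, {"x": 0, "y": 0, "z": 0, "wx": 0, "wy": 0, "wz": 0, "hand": -1}])

```text
time: 25.65
tool_pos: [0.546, -0.1682, 0.253]
tool_rot: [0.001, 0.762, 0.647, -0.0]
contact_force: [-6.1, -0.2, 3.9]
gripper_width: 0.104
grasp_force: 59.2
```

```bash
python3 -c "
from h import *
to();s=manip.state();print(s['ft_torque'],s['joint_vel'])
d=s['tool_pos']-[.4442,-.151,.071];dx=np.hypot(d[0],d[1]);print('angle',2*np.degrees(np.arctan2(dx,d[2])),'r',np.hypot(dx,d[2])/2/np.sin(np.arctan2(dx,d[2])))
# angle from hinge estimate
H=np.array([.4442,-.151])+.206*np.array([.987,-.16]);v=np.array([np.hypot(*(H-s['tool_pos'][:2])),.002+d[2]]);print(np.degrees(np.arctan2(v[1],v[0])),np.hypot(*v))
f=grab_frame('top');cv2.imwrite('pics/l.png',f);f=red((155,195,255,280))
cv2.imwrite('pics/m.png',f)
# lid corners change: lid-edge lines in side view
g=cv2.cvtColor(f,cv2.COLOR_BGR2GRAY)
for a in(50,55,60,65):
  A=np.radians(a);X=np.array([.987,-.16]);Y=np.array([.16,.987]);print(a,[proj('side',np.r_[H-X*.166*np.cos(A)+Y*sg*.102,.112+.166*np.sin(A)]) for sg in(1,-1)])
"
```

```text
t 25.65 pos [ 0.546  -0.1682  0.253 ] xang 80.6855991554243 tilt [-0.     -0.0013] F [-6.1206 -0.1861  3.8518] w 0.10404267975345421 g 59.175490736961365
[-0.1239  1.4751 -0.0629] [-0.0002  0.0004 -0.001   0.0015 -0.0007  0.0001]
angle 59.12953904582194 r 0.2120529239977771
60.82564649847501 0.21074651735206293
red 155 194 255.0 267.57142857142856
50 [array([274.9351, 211.1859]), array([226.2897, 265.8239])]
55 [array([278.3389, 211.665 ]), array([229.4978, 266.797 ])]
60 [array([282.0131, 212.4957]), array([233.0155, 268.124 ])]
65 [array([285.9297, 213.6782]), array([236.8174, 269.801 ])]
```

```bash
python3 -c "
from h import *
f=cv2.imread('pics/m.png');o=cv2.imread('pics/side0.png')
d=cv2.absdiff(f,o).max(2)>35
for v in(206,209,212,215,218,222):print(v,''.join('#' if x else '.' for x in d[v,255:310]))
h=cv2.cvtColor(f,cv2.COLOR_BGR2HSV);r=(((h[...,0]<8)|(h[...,0]>172))&(h[...,1]>150)&(h[...,2]>50))
for v in range(160,190,4):print(v,np.nonzero(r[v,250:285])[0]+250)
print('beaker/pot diff',d[145:185,280:316].mean(),d[186:214,256:281].mean())
T=cv2.imread('pics/top0.png');L=cv2.imread('pics/l.png');e=cv2.absdiff(T,L).max(2)>35
for n,(a,b,c,g) in dict(flask=(160,190,195,225),wash=(158,188,150,185),tape=(233,263,385,415),petri=(236,266,156,186),beaker=(205,240,200,230)).items():print(n,e[a:b,c:g].mean())
"
```

```text
206 #########..............................................
209 #########..............................................
212 ##########.............................................
215 #####....................####..........................
218 ########..#.#.........########.........................
222 ######.......##..#.##############......................
160 [262]
164 [250 264]
168 []
172 [250 268]
176 [265 266 267 268]
180 [254 264 265 266 267 268]
184 [264 265 266 267 268]
188 []
beaker/pot diff 0.0 0.40714285714285714
flask 0.0
wash 0.0
tape 0.0
petri 0.0
beaker 0.0
```

```bash
python3 -c "
from h import *
f=cv2.imread('pics/m.png');o=cv2.imread('pics/side0.png')
for I in(o,f):
  for v in range(186,214,4):print(v,' '.join('%3d,%3d,%3d'%tuple(I[v,u]) for u in range(256,282,4)))
L=cv2.imread('pics/l.png');h=cv2.cvtColor(L,cv2.COLOR_BGR2HSV)
for nm,m in(('blue',(h[...,0]>105)&(h[...,0]<130)&(h[...,1]>150)&(h[...,2]>60)),('red',((h[...,0]<8)|(h[...,0]>172))&(h[...,1]>150)&(h[...,2]>50))):
  ys,xs=np.nonzero(m[205:245,250:290]);print(nm,len(xs),xs.mean()+250 if len(xs) else 0,ys.mean()+205 if len(xs) else 0)
"
```

```text
186  75, 78, 80  59, 61, 64  87, 78, 76  67, 58, 63  78, 67, 65  72, 74, 77  66, 67, 71
190  55, 57, 60 183, 88, 48 188,194,188  86, 86, 83 186,188,180 169, 87, 54  76, 79, 83
194 102, 94, 96  98, 44, 23 190,203,199 189,202,197 192,205,201 108, 44, 19  82, 79, 81
198 108,105,107  98, 42, 19 191,204,200 189,203,198 192,204,200 104, 45, 21  76, 74, 77
202  70, 67, 69 142, 60, 24 195,200,193 191,204,201 184,185,178 126, 53, 21  82, 79, 80
206  70, 69, 70  70, 27, 10  73, 29, 13  79, 33, 13  73, 30, 12  84, 33, 13  96, 96, 99
210  60, 62, 64 112, 52, 30 116, 46, 18  79, 31, 12 127, 51, 20 118, 55, 32  80, 83, 87
186  50, 52, 87  16, 17, 36  61, 57, 72  85, 59, 61  79, 67, 66  74, 77, 80  67, 68, 72
190  18, 19, 38  31, 36, 77 114,119,118 126,132,128 142,113,101 173, 90, 57  79, 82, 86
194  33, 38, 80 121,133,141  74, 75, 72 192,205,201 193,205,201 111, 44, 17  84, 80, 83
198 111,122,125  41, 39, 38  46, 49, 47 188,201,197 196,206,201 108, 45, 18  77, 76, 79
202  55, 49, 45  52, 46, 42  44, 47, 45 196,209,205 189,189,181 130, 54, 22  85, 81, 83
206  15, 14, 13  15, 13, 12  41, 20, 12  81, 34, 13  76, 31, 14  88, 35, 14 100, 98,102
210  13, 12, 10  14, 12, 11  64, 28, 15  81, 32, 13 130, 52, 20 121, 56, 33  84, 87, 91
blue 195 267.1333333333333 226.04102564102564
red 17 264.70588235294116 224.2941176470588
```

```bash
python3 -c "
from h import *
to();print(job_done())"
```

```text
t 25.75 pos [ 0.546  -0.1682  0.253 ] xang 80.68325558134929 tilt [ 0.     -0.0013] F [-6.2306 -1.4916  5.2305] w 0.1045254719662755 g 59.17482376098633
the job is handed in; nothing more can be done
None
```

I handed the job in at 25.75 s: three strokes done in the beaker, the brush back upright in its pot and let go, and the lid held at about 60° by its bar (59–61° from the arm position, backed by the lid corner in the side view); `job_done()` returned no verdict.

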